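# Press a connector home with the crank of a bench screw press

### The job

Press the black connector home into its circuit board with the small bench screw press: fit the loose crank right down over the square end of the press screw and wind it clockwise by its handle, without letting it come off its square, until the connector sits flush on the board and you feel it bottom firmly. Bear on it only as hard as that takes: forcing the screw after it has bottomed crushes the connector. Then wind back about half a turn so that the ram stands clear of the connector, leave the crank fitted on the screw, and do not disturb the other things on the bench.

Things in the scene. Friction and masses are not known exactly. Their poses are not given: they have to be found in the camera images.
- press: Two-column bench screw press, fixed to the bench. Origin mid underside of its base, z up; columns at y = +-57 mm. Base 124 x 156 mm (x, y), 18 mm high; bridge 46 x 152 mm over the columns, top at z = 152 mm (column nuts to 156). On its anvil lies a green circuit board. Nothing of the press stands above the screw's tip (z = 182 mm).
- screw: Press screw, upright in mid bridge; turns in place without rising, over 4 turns. Origin on its axis, on the shoulder (22 mm across) at the foot of its square end, 164 mm above the base's underside; x and y lie along the square's sides. Clockwise from above drives the ram down, 8 mm a turn. Self-locking; turning it unloaded takes 0.04 to 0.08 N m, that is 0.7 to 1.4 N at the crank's handle.
- screw_tip (a point): Top of the screw's square end, 18 mm above the screw's origin. The square is 10 x 10 mm, straight for 14 mm from the shoulder and tapered to 6 x 6 mm over the last 4 mm.
- ram: Steel ram guided by the columns and driven by the screw. Origin mid underside of its nose (26 x 58 mm), which presses on the connector; at the start 14 to 24 mm above the connector's top.
- connector: Black press-fit pin connector, 11 x 52 x 12 mm (x, y, z), under the ram's nose, its pins in the board. Origin mid underside of its body, 6 mm above the board at the start. Its pins resist with 80 N on the way: 1.7 N at the handle besides the screw's friction, while moving. Bottomed firmly: 160 N (3.4 N at the handle); crushed: 340 N (7.2 N at the handle).
- seat (a point): Where the connector's underside lies when it is home, flush on the board: 32 mm above the press's underside. From here on the force at the handle climbs by about 2.5 N per 0.1 rad of crank.
- crank_hub (a point): Centre of the loose steel crank's hub, 16 mm above its underside. It lies flat, handle up. Hub 24 x 24 mm, 32 high, flat sides along x and y; square socket from below, 11.5 x 11.5 mm, 20 deep, parallel to them. A flat arm, 15 wide, 9 thick, underside flush with the hub's, runs along +x. Fits on the screw in four yaws (9 degrees of play); fully down, this point is 16 mm above the screw's origin.
- crank_grip (a point): Middle of the crank's handle, 60 mm along the crank's +x from the hub's axis, 29.5 mm above the crank's underside. The handle is an upright black cylinder, 20 mm across, 38 mm tall (foot 10.5 mm above the underside), that spins freely on its pin. The whole crank weighs about 0.2 kg.
- part_box: Bystander: hinged ochre parts box, 52 x 72 x 30 mm, origin mid underside.
- jar_grease: Bystander: small jar, 38 mm across, 31 mm high, origin mid underside.
- mug: Bystander: mug, 78 x 112 x 92 mm, origin mid underside.
- caliper: Bystander: calliper lying flat, 57 x 208 x 15 mm, origin mid underside.
Things that resemble listed ones, but are neither listed nor needed, are in the scene too. Of the things that look like the part that bears crank_hub, the smaller one is meant.

How it is judged:
On the way, in this order (a step that is already met when the one before it is completed fails the run):
1. the crank is fully down on the square end of the screw (z of crank_hub in the frame of screw between 0.01 and 0.02 m and horizontal distance between crank_hub and screw below 0.004 m), for 0.2 s.
2. the connector is flush on the board and pressed down on it with at least 160 N (all of step 1 and z of connector in the frame of press below 0.0327 m and contact force between ram and connector above 160 N), for 0.2 s.
3. the ram is wound back at least 2 mm clear of the connector, the crank still on the screw (all of step 1 and z of connector in the frame of press below 0.0327 m and z of ram in the frame of connector above 0.014 m), for 0.2 s.
At the end, for the whole second after the job is handed in: The connector is flush on the board (within 0.7 mm), the ram's nose stands at least 2 mm above it, and the crank is left on the square end of the screw, fully down (within 4 mm) (all of step 3); the robot touches nothing.
It fails at once if more than 340 N on the connector (contact force between ram and connector above 340 N).
It fails at once if the crank comes off its square (lifts more than 8 mm) once pressing has begun (z of connector in the frame of press below 0.0365 m and z of crank_hub in the frame of screw above 0.024 m).
It fails at once if the parts box, jar, mug or calliper is moved by more than 30 mm (distance of any of part_box, jar_grease, mug, caliper from where it was at the start of the episode above 0.03 m).
It also fails if it takes over 72 s, if anything falls off the work surface, if the arm or the gripper's body presses on something with over 40 N, if the wrist force passes 120 N, or if a joint passes its speed limit or range.

### The arm

A 7-joint arm with a two-finger parallel gripper is mounted at the origin on a cart in front of the work surface, level with it; the furniture and walls round the work are solid. World frame = base frame: x ahead of the robot, y to its left, z up, the work surface at z = 0. Lengths are in m, angles in rad, forces in N, time in s.
With the tool pointing down it reaches from about 0.4 to 0.85 m from the base axis. Payload 6.9 kg.
Tool frame: the origin (TCP) lies at the very end of the fingers, on their centre line; the grasp point (between the pads) lies 19 mm behind it; z points along the fingers, y is the line along which they close (so a half turn about z gives the same grasp; the last joint's range is limited). The gripper opens to 85 mm and grips with 20 to 120 N. Pads are 22 mm wide; open, the fingers measure 114 mm over their backs; the gripper's body (76 mm by 85 mm) begins 54 mm behind the grasp point. The pads swing forward as they close: fully open they stand 13 mm farther back than shut.
Start: joints at [1.234, 0.507, -0.238, 1.5, 0.126, 1.149, -0.155], TCP at [0.268, -0.565, 0.21] pointing down, gripper open.
Joint ranges: [-3.08, 3.08], [-0.24, 2.05], [-1.43, 1.35], [0, 2.5], [-1.52, 4.66], [0.17, 1.96], [-2.89, 2.89]. Speed limits (rad/s): [2.39, 2.39, 3.14, 3.14, 3.14, 3.14, 3.14].

### API

Orientations are given as a unit quaternion [w, x, y, z].
In Python, from station import telemetry, grab_frame, workorder, models gives the robot as it stands. The module is installed in compiled form; this text tells all that it offers.
- The arm moves only by the tool step_arm, never from a script. Its argument "steps" is a list of rows, each a list of 3 entries, a list of its own where there are three numbers: the shift along the tool's x, y, z in units of 60 mm (1.0 is 60 mm), then the turn, a rotation vector about the tool's x, y, z in units of 6 degrees (1.0 is 6 degrees), then the closure, from 0 (fully open) to 1 (shut). A call has 1 to 12 rows; each row shifts and turns the commanded pose from where the row before left it, along the tool's axes as they then stand; what a row does not reach is not made up. A row lasts 1/8 s, in which the tool goes at most 62.5 mm and 10.7 degrees, less where a joint would pass 70% of its speed; a pose out of reach is approached as far as the arm can. A call is refused whole if a number of a shift passes 1 or a number of a turn 1, either way. A call with a gripper value outside its range is refused whole. The fingers move at their own pace and stop on an object; "newtons" is the grip in N (left out, the last holds). Time passes only in rows, so rows that do not move let the fingers close. It gives the time, the measured TCP pose, the force, the opening and the grip force at its end, in the units of the state.
- telemetry.sense(): the state, without advancing time (a new reading comes with each control period).
- grab_frame(name): name is "side" or "top"; returns a dict with "pixels" (400x640x3 uint8, blue, green, red), "z_map" (400x640 float32, m along the optical axis (not along the pixel's ray), 0 where there is no reading), "camera_matrix" (3x3 intrinsics, pixels), "rvec" (rotation vector, rad) and "tvec" (3), from world to camera coordinates, as OpenCV has them. Camera axes: x right, y down, z forward; pixel columns grow to the right and rows downward; lengths in m; the calibration is good to about 2 mm. A picture is of the moment at which its call begins.
- workorder.finish_job(): hands the job in; it is judged then, once.
Trained networks look in the newest picture that a camera, given by its name, has taken for a name from the list of things; names that differ only in an ending like _2 or _b are one class to them, and where a whole thing is asked for, a point or a joint stands for the part that bears it (a point fixed in the world has none). Each returns a list of dicts, best first, with "conf" (0 to 1); they miss things now and then, are a little off and sometimes report something else, mostly with a low value. They report only what shows in the picture. A call takes as long as a camera call. They do not tell look-alikes from the thing itself.
- models.look_for(thing, camera): "point" ([x, y, z] in m, in world coordinates, good to about 4 mm: the middle of the surface that is visible of it).
- models.landmark_of(thing, camera): "point" ([x, y, z] in m, in world coordinates, good to about 4 mm: a listed point, or the origin of a listed thing).
The state is a dict: "time_s": time; "qpos": joint angles; "joint_velocities": joint speeds; "effort": joint torques, N m; "tcp_pos": TCP position; "tcp_rot": TCP orientation; "wrist_force": force on the tool from outside, world axes, zero at the start; "moment": the same for the moment, N m; "opening": finger opening in m; "finger_force": force on a finger pad.
Only numpy, scipy, OpenCV 4.12 (cv2) and the standard library are available. Lean on these libraries where they do the work, as an engineer would, in place of code of your own. Each camera call takes 0.05 s, during which the arm holds its last target. There are 200 camera calls.

## Working session

There is one attempt and no reset: what is moved stays moved. The work goes in short steps, Python scripts to look and compute and a tool call to move; the robot and the scene stay as the last step left them, time stands still between calls to the robot, and variables do not carry over. Pictures are saved under pics/ and viewed, at most 10 in all, crops included, and the job is handed in when it is done.

Besides the shell and the picture viewer there is one more tool, called after "Emit:" as name(argument=value, ...), one argument or row to a line, values as JSON. step_arm: Moves the arm, as the interface text tells. Its arguments: {"type":"object","properties":{"steps":{"type":"array","items":{"type":"array"}},"newtons":{"type":"number"}},"required":["steps"]}

```bash
mkdir -p pics; cat > h.py <<'E'
import numpy as np, cv2
from station import telemetry, grab_frame, workorder, models
from scipy.spatial.transform import Rotation as R
def cam(n):
    f=grab_frame(n); Rm=cv2.Rodrigues(np.array(f['rvec'],float))[0]; t=np.array(f['tvec'],float).ravel(); K=np.array(f['camera_matrix'])
    return f,Rm,t,K
def proj(p,Rm,t,K):
    c=Rm@np.array(p)+t; u=K@c; return np.round(u[:2]/u[2],1)
def cloud(f,Rm,t,K):
    z=f['z_map'].astype(float); v,u=np.mgrid[:z.shape[0],:z.shape[1]]
    c=np.stack([(u-K[0,2])/K[0,0]*z,(v-K[1,2])/K[1,1]*z,z],-1)
    w=(c-t)@Rm; w[z==0]=np.nan; return w
E
python3 - <<'E'
from h import *
ims=[]
for n in('top','side'):
    f,Rm,t,K=cam(n); cv2.imwrite(f'pics/{n}0.png',f['pixels']); print(n,'cam at',-Rm.T@t)
    for k in('press','screw_tip','screw','ram','connector','crank_hub','crank_grip','mug','jar_grease','part_box','caliper'):
        for d in models.landmark_of(k,n)[:4]: print(k,np.round(d['point'],3),round(d['conf'],2),proj(d['point'],Rm,t,K))
s=telemetry.sense(); print(s)
E
```

```text
top cam at [ 0.46026227 -0.09210053  1.55984035]
press [0.595 0.062 0.001] 0.68 [279.2 219.5]
screw_tip [0.594 0.063 0.181] 0.48 [272.6 214.1]
screw_tip [ 0.713  0.182 -0.003] 0.36 [243.1 182. ]
screw_tip [ 0.495 -0.382  0.001] 0.26 [420.1 254.2]
screw [0.598 0.064 0.165] 0.63 [273. 213.]
connector [0.597 0.067 0.165] 0.2 [272.  213.7]
crank_hub [ 0.49  -0.091  0.019] 0.73 [327.  253.7]
crank_hub [ 0.462 -0.224  0.015] 0.62 [369.9 263.7]
crank_grip [ 0.412 -0.11   0.036] 0.62 [332.8 279.3]
crank_grip [ 0.522 -0.242  0.027] 0.59 [375.9 244.2]
jar_grease [ 0.547  0.252 -0.   ] 0.61 [218.8 233.2]
jar_grease [ 0.784 -0.088  0.005] 0.22 [327.9 161.2]
part_box [ 0.708  0.182 -0.001] 0.85 [242.9 183.4]
part_box [ 0.594  0.064 -0.002] 0.7 [278.8 219.7]
caliper [ 0.494 -0.381 -0.003] 0.72 [419.6 254.6]
side cam at [0.11647342 0.25778864 0.89159313]
press [ 0.591  0.06  -0.002] 0.88 [283.3 264.6]
screw_tip [0.594 0.066 0.182] 0.52 [273.4 221.5]
screw_tip [ 0.779 -0.092  0.001] 0.35 [296.5 188.5]
screw_tip [ 0.467 -0.224  0.015] 0.27 [405.6 242.6]
screw [0.597 0.063 0.163] 0.43 [274.6 225.1]
sc
[... 646 characters left out ...]
 array([ 1.23349269,  0.50747603, -0.23759584,  1.50020358,  0.12568878,
        1.14889993, -0.15478458]), 'joint_velocities': array([ 0.00190332, -0.00155889,  0.00112161, -0.00087255, -0.0014798 ,
        0.00055663, -0.00113318]), 'effort': array([-4.04204839e-04, -6.20363188e+01, -2.18459040e+00, -2.49957633e+01,
        1.38499599e-02,  2.24803931e-03,  3.42259511e-05]), 'tcp_pos': array([ 0.26776939, -0.56471947,  0.20988848]), 'tcp_rot': array([-6.91078934e-06,  9.75592344e-01,  2.19589567e-01,  6.10282662e-06]), 'wrist_force': array([-0.42645235, -0.44188649,  0.1046537 ]), 'moment': array([-0.0598373 ,  0.04714111,  0.04888879]), 'finger_force': 0.0, 'opening': 0.08529852072797894}
```

```bash
python3 - <<'E'
from h import *
ims=[]
for n in('top','side'):
    f,Rm,t,K=cam(n); w=cloud(f,Rm,t,K); P=f['pixels']
    for nm,c in(('A',(.46,-.1)),('B',(.49,-.232))):
        m=(np.hypot(w[...,0]-c[0],w[...,1]-c[1])<.075)
        for lo,hi in((.004,.014),(.027,.037),(.043,.056)):
            q=w[m&(w[...,2]>lo)&(w[...,2]<hi)]
            if len(q): print(n,nm,lo,len(q),np.round(np.median(q,0),4),np.round((q[:,:2].min(0)+q[:,:2].max(0))/2,4),np.round(np.ptp(q[:,:2],axis=0),3),cv2.minAreaRect((q[:,:2]*1000).astype(np.float32)))
    m=np.hypot(w[...,0]-.595,w[...,1]-.063)<.1
    for lo,hi in((.145,.158),(.159,.168),(.172,.19)):
        q=w[m&(w[...,2]>lo)&(w[...,2]<hi)]
        if len(q): print(n,'press',lo,len(q),np.round(np.median(q,0),4),cv2.minAreaRect((q[:,:2]*1000).astype(np.float32)))
    def crop(p,r=36):
        u,v=proj(p,Rm,t,K).astype(int); return cv2.resize(P[v-r:v+r,u-r:u+r],(380,280),interpolation=cv2.INTER_CUBIC) if 0 else cv2.resize(P[v-r:v+r,u-r:u+r],(290,290),interpolation=cv2.INTER_CUBIC)
    ims.append(np.hstack([crop((.47,-.16,.02),48),crop((.594,.063,.15),32)]))
cv2.imwrite('pics/crop.png',np.vstack(ims))
E
```

```text
top A 0.004 261 [ 0.4591 -0.0956  0.0061] [ 0.4605 -0.0994] [0.138 0.146] ((461.49127197265625, -98.55612182617188), (145.5116424560547, 136.817138671875), 84.72981262207031)
top A 0.027 8 [ 0.4828 -0.0897  0.0363] [ 0.4918 -0.0883] [0.031 0.031] ((490.05950927734375, -85.36511993408203), (29.58457374572754, 28.634693145751953), 21.80569076538086)
top A 0.043 45 [ 0.4913 -0.0879  0.0451] [ 0.4575 -0.0919] [0.099 0.044] ((455.6768493652344, -92.75448608398438), (101.14701080322266, 29.541582107543945), 10.814698219299316)
top B 0.004 271 [ 0.4996 -0.2341  0.0058] [ 0.4885 -0.2316] [0.146 0.144] ((491.4672546386719, -231.74209594726562), (144.73147583007812, 140.83497619628906), 34.332183837890625)
top B 0.027 60 [ 0.4645 -0.2174  0.0324] [ 0.4888 -0.2187] [0.073 0.027] ((487.8050537109375, -227.03579711914062), (23.589609146118164, 71.7197265625), 69.03777313232422)
top B 0.043 27 [ 0.5221 -0.2368  0.0477] [ 0.5222 -0.238 ] [0.018 0.016] ((522.1827392578125, -237.969970703125), (15.473981857299805, 18.108631134033203), 89.1270751953125)
top press 0.145 732 [0.5931 0.0651 0.1521] ((593
[... 1180 characters left out ...]
8144531, -229.7185516357422), (23.115427017211914, 72.73013305664062), 73.74665069580078)
side B 0.043 37 [ 0.5176 -0.2416  0.0468] [ 0.5172 -0.243 ] [0.017 0.018] ((516.4081420898438, -241.82891845703125), (17.0239315032959, 16.504268646240234), 66.89884948730469)
side press 0.145 1163 [0.5846 0.0714 0.1506] ((589.3629760742188, 61.41011047363281), (46.83083724975586, 151.2213592529297), 11.89117431640625)
side press 0.159 48 [0.5863 0.0629 0.1625] ((588.123291015625, 61.187828063964844), (20.212081909179688, 17.613847732543945), 70.96149444580078)
side press 0.172 27 [0.5902 0.0612 0.1761] ((590.4983520507812, 60.84672546386719), (9.436470031738281, 11.394974708557129), 43.378936767578125)
```

View pics/crop.png

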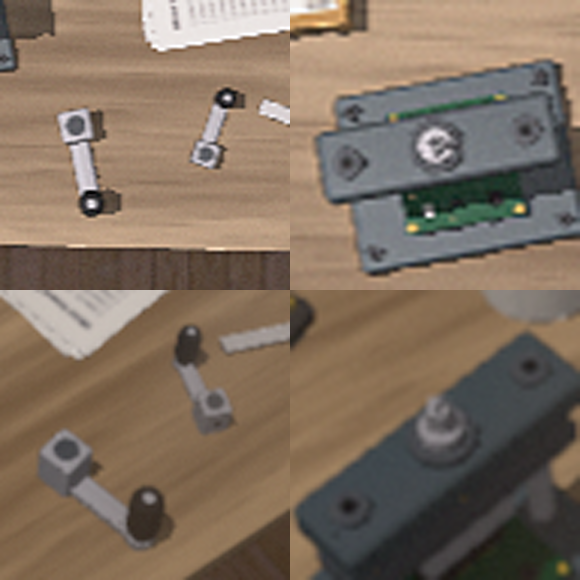

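View pics/side0.png

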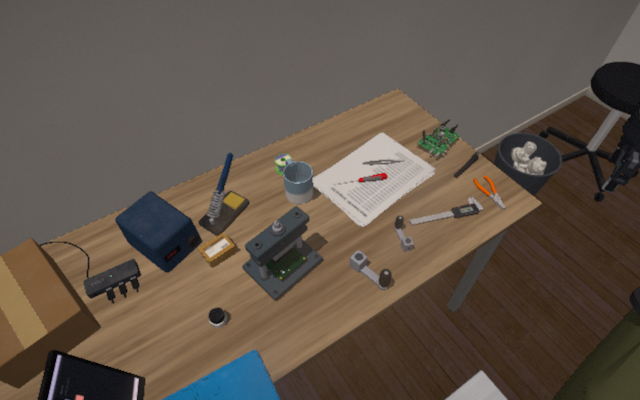

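```bash
cat >> h.py <<'E'
def state():
    s=telemetry.sense(); q=s['tcp_rot']; r=R.from_quat([q[1],q[2],q[3],q[0]]); return s,np.array(s['tcp_pos']),r
def yaw(r): x=r.as_matrix()[:,0]; return np.degrees(np.arctan2(x[1],x[0]))
def plan(p0,yw0,pts):
    """pts: list of (x,y,z,yawdeg) row targets -> rows (dx,dy,dz in 60mm, turn about tool z in 6deg); tool exactly down"""
    p=np.array(p0,float); out=[]
    for x,y,z,a in pts:
        c,s=np.cos(np.radians(yw0)),np.sin(np.radians(yw0))
        d=np.array([x,y,z])-p
        sh=np.round([(c*d[0]+s*d[1])/.06,(s*d[0]-c*d[1])/.06,-d[2]/.06],2); tr=round(-(a-yw0)/6,2)
        out.append([list(map(float,sh)),[0,0,float(tr)]])
        sx=sh*.06; p=p+[c*sx[0]+s*sx[1],s*sx[0]-c*sx[1],-sx[2]]; yw0-=tr*6
    return out
def line(p0,a0,p1,a1,n): return [tuple(np.array([*p0,a0])+(np.array([*p1,a1])-np.array([*p0,a0]))*(i+1)/n) for i in range(n)]
def show(rows,g): print('['+','.join(f'[{r[0]},{r[1]},{g}]' for r in rows).replace(' ','')+']')
E
python3 - <<'E'
from h import *
s,p,r=state(); print(p,yaw(r))
show(plan(p,yaw(r),line(p,yaw(r),(.4625,-.221,.11),-18,10)),0)
E
```

```text
[ 0.26777269 -0.56469702  0.20986146] 25.368975101657583
[[[0.54,-0.38,0.17],[0,0,0.72],0],[[0.51,-0.42,0.16],[0,0,0.73],0],[[0.47,-0.45,0.17],[0,0,0.72],0],[[0.44,-0.49,0.17],[0,0,0.72],0],[[0.4,-0.52,0.16],[0,0,0.72],0],[[0.36,-0.56,0.17],[0,0,0.73],0],[[0.32,-0.57,0.17],[0,0,0.72],0],[[0.28,-0.6,0.16],[0,0,0.72],0],[[0.22,-0.62,0.17],[0,0,0.73],0],[[0.18,-0.63,0.16],[0,0,0.72],0]]
```

Emit:
step_arm(
  steps=[
    [[0.54, -0.38, 0.17], [0, 0, 0.72], 0],
    [[0.51, -0.42, 0.16], [0, 0, 0.73], 0],
    [[0.47, -0.45, 0.17], [0, 0, 0.72], 0],
    [[0.44, -0.49, 0.17], [0, 0, 0.72], 0],
    [[0.4, -0.52, 0.16], [0, 0, 0.72], 0],
    [[0.36, -0.56, 0.17], [0, 0, 0.73], 0],
    [[0.32, -0.57, 0.17], [0, 0, 0.72], 0],
    [[0.28, -0.6, 0.16], [0, 0, 0.72], 0],
    [[0.22, -0.62, 0.17], [0, 0, 0.73], 0],
    [[0.18, -0.63, 0.16], [0, 0, 0.72], 0],
    [[0, 0, 0], [0, 0, 0], 0],
  ],
  newtons=30,
)

```text
time_s: 2.68
tcp_pos: [0.4639, -0.2174, 0.1098]
tcp_rot: [-0.001, 0.988, -0.154, -0.0]
wrist_force: [-1.3, -0.2, -0.0]
opening: 0.0854
finger_force: 0.0
```

```bash
python3 - <<'E'
from h import *
s,p,r=state(); print(p,yaw(r))
ims=[]
for n,rr in(('side',20),('top',12)):
    f,Rm,t,K=cam(n); P=f['pixels']; print(K[0,0])
    u,v=proj((.5925,.063,.175),Rm,t,K).astype(int)
    a=cv2.resize(P[v-rr:v+rr,u-rr:u+rr],(380,380),interpolation=cv2.INTER_CUBIC)
    u,v=proj((*p[:2],.05),Rm,t,K).astype(int); rr=45
    b=cv2.resize(P[v-rr:v+rr,u-rr:u+rr],(380,380),interpolation=cv2.INTER_CUBIC)
    ims.append(np.hstack([a,b]))
    for k in ('crank_hub','crank_grip','screw_tip'):
        for d in models.landmark_of(k,n)[:2]: print(n,k,np.round(d['point'],4),round(d['conf'],2))
cv2.imwrite('pics/c2.png',cv2.resize(np.vstack(ims),(600,600)))
E
```

```text
[ 0.46388107 -0.21740732  0.10975626] -17.7015740647792
412.40183557746326
side crank_hub [ 0.4885 -0.0857  0.0169] 0.94
side crank_hub [ 0.4651 -0.2238  0.018 ] 0.55
side crank_grip [ 0.4112 -0.1077  0.0403] 0.74
side crank_grip [ 0.5219 -0.2441  0.0293] 0.66
side screw_tip [0.5919 0.0637 0.185 ] 0.5
495.4710554552963
top crank_hub [ 0.4912 -0.0903  0.0187] 0.8
top crank_grip [ 0.4148 -0.1107  0.0332] 0.8
top screw_tip [0.5959 0.0627 0.1828] 0.6
```

View pics/c2.png

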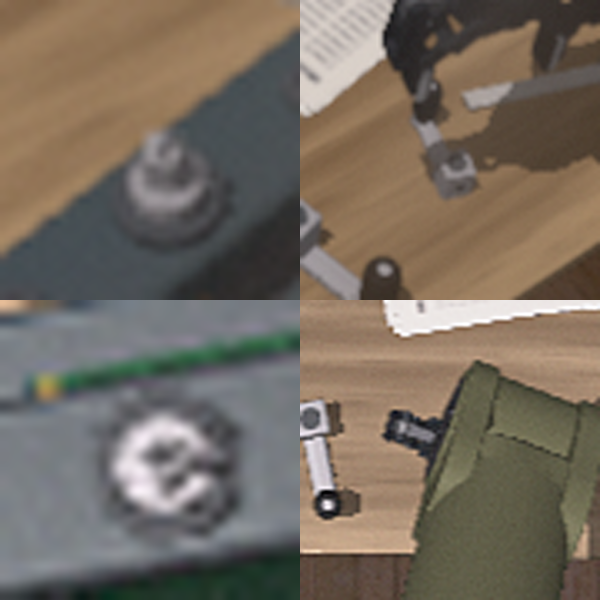

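Emit:
step_arm(
  steps=[
    [[0, 0.07, 0.4], [0, 0, 0], 0],
    [[0, 0, 0.5], [0, 0, 0], 0],
    [[0, 0, 0.5], [0, 0, 0], 0],
    [[0, 0, 0.33], [0, 0, 0], 0],
    [[0, 0, 0], [0, 0, 0], 0.3],
    [[0, 0, 0], [0, 0, 0], 0.6],
    [[0, 0, 0], [0, 0, 0], 0.9],
    [[0, 0, 0], [0, 0, 0], 1],
    [[0, 0, 0], [0, 0, 0], 1],
    [[0, 0, 0], [0, 0, 0], 1],
  ],
  newtons=40,
)

```text
time_s: 4.32
tcp_pos: [0.4617, -0.2251, 0.0076]
tcp_rot: [0.0, 0.988, -0.156, 0.001]
wrist_force: [-0.5, 1.2, 6.2]
opening: 0.0222
finger_force: 38.9
```

Emit:
step_arm(
  steps=[
    [[0, 0, -0.3], [0, 0, 0], 1],
    [[0, 0, -0.7], [0, 0, 0], 1],
    [[0, 0, -0.7], [0, 0, 0], 1],
    [[0, 0, -0.7], [0, 0, 0], 1],
    [[0, 0, -0.7], [0, 0, 0], 1],
    [[0, 0, -0.6], [0, 0, 0], 1],
    [[0, 0, -0.1], [0, 0, 0], 1],
    [[0, 0, 0], [0, 0, 0], 1],
  ],
)

```text
time_s: 5.32
tcp_pos: [0.4605, -0.225, 0.234]
tcp_rot: [-0.0, 0.988, -0.157, -0.0]
wrist_force: [0.3, 0.1, -2.8]
opening: 0.0224
finger_force: 39.5
```

```bash
python3 - <<'E'
from h import *
s,p,r=state(); print(p,r.as_matrix().round(4),s['opening'],s['wrist_force'],s['moment'],s['qpos'])
for n in('side','top'):
    f,Rm,t,K=cam(n); w=cloud(f,Rm,t,K)
    for k in ('crank_hub','crank_grip'):
        for d in models.landmark_of(k,n)[:2]: print(n,k,np.round(d['point'],4),round(d['conf'],2))
    if n=='side':
        u,v=proj(p,Rm,t,K).astype(int); rr=45
        cv2.imwrite('pics/c3.png',cv2.resize(f['pixels'][v-rr:v+rr,u-rr:u+rr],(500,500),interpolation=cv2.INTER_CUBIC))
E
```

```text
[ 0.46052715 -0.22496553  0.23400289] [[ 9.510e-01 -3.092e-01 -4.000e-04]
 [-3.092e-01 -9.510e-01  1.000e-04]
 [-4.000e-04  0.000e+00 -1.000e+00]] 0.022388013580411117 [ 0.29581833  0.14395713 -2.83226283] [ 0.07016871  0.03243668 -0.00787298] [ 0.47633613  0.30855349 -0.09499187  1.75273596  0.03268307  1.08227304
 -1.51471009]
side crank_hub [ 0.4884 -0.0855  0.0189] 0.8
side crank_hub [ 0.4644 -0.2282  0.2425] 0.79
side crank_grip [ 0.4151 -0.106   0.0404] 0.9
side crank_grip [ 0.5242 -0.2435  0.2537] 0.54
top crank_hub [ 0.4908 -0.0865  0.0199] 0.73
top crank_grip [ 0.4147 -0.1088  0.0367] 0.65
```

View pics/c3.png

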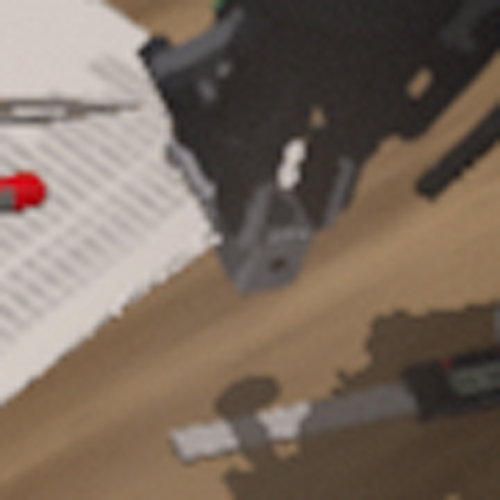

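```bash
python3 - <<'E'
from h import *
s,p,r=state()
show(plan(p,yaw(r),line(p,yaw(r),(.593,.0635,.21),35,12)),1)
E
```

```text
[[[0.05,-0.44,0.03],[0,0,-0.74],1],[[0.09,-0.43,0.04],[0,0,-0.73],1],[[0.11,-0.43,0.03],[0,0,-0.74],1],[[0.15,-0.41,0.03],[0,0,-0.73],1],[[0.18,-0.4,0.03],[0,0,-0.74],1],[[0.22,-0.39,0.04],[0,0,-0.74],1],[[0.24,-0.37,0.03],[0,0,-0.73],1],[[0.27,-0.35,0.03],[0,0,-0.74],1],[[0.29,-0.32,0.03],[0,0,-0.74],1],[[0.32,-0.31,0.04],[0,0,-0.73],1],[[0.34,-0.28,0.03],[0,0,-0.74],1],[[0.36,-0.25,0.03],[0,0,-0.73],1]]
```

Emit:
step_arm(
  steps=[
    [[0.05, -0.44, 0.03], [0, 0, -0.74], 1],
    [[0.09, -0.43, 0.04], [0, 0, -0.73], 1],
    [[0.11, -0.43, 0.03], [0, 0, -0.74], 1],
    [[0.15, -0.41, 0.03], [0, 0, -0.73], 1],
    [[0.18, -0.4, 0.03], [0, 0, -0.74], 1],
    [[0.22, -0.39, 0.04], [0, 0, -0.74], 1],
    [[0.24, -0.37, 0.03], [0, 0, -0.73], 1],
    [[0.27, -0.35, 0.03], [0, 0, -0.74], 1],
    [[0.29, -0.32, 0.03], [0, 0, -0.74], 1],
    [[0.32, -0.31, 0.04], [0, 0, -0.73], 1],
    [[0.34, -0.28, 0.03], [0, 0, -0.74], 1],
    [[0.36, -0.25, 0.03], [0, 0, -0.73], 1],
  ],
)

```text
time_s: 7.12
tcp_pos: [0.5939, 0.0649, 0.2109]
tcp_rot: [-0.0, 0.953, 0.303, -0.0]
wrist_force: [0.2, -0.4, -1.7]
opening: 0.0217
finger_force: 39.5
```

Emit:
step_arm(
  steps=[
    [[0, 0, 0], [0, 0, 0], 1],
    [[0, 0, 0], [0, 0, 0], 1],
  ],
)

```text
time_s: 7.38
tcp_pos: [0.5932, 0.063, 0.2108]
tcp_rot: [0.0, 0.954, 0.3, -0.0]
wrist_force: [0.3, -0.3, -1.8]
opening: 0.0222
finger_force: 39.5
```

```bash
python3 - <<'E'
from h import *
s,p,r=state(); print(p,yaw(r),s['wrist_force'],s['qpos'][6])
f,Rm,t,K=cam('side'); w=cloud(f,Rm,t,K)
for k in ('crank_hub','crank_grip','screw_tip','screw'):
    for d in models.landmark_of(k,'side')[:3]: print(k,np.round(d['point'],4),round(d['conf'],2),proj(d['point'],Rm,t,K))
print('pred tip',proj((.593,.0635,.182),Rm,t,K),'hub bottom centre',proj((*p[:2],p[2]-.0065),Rm,t,K))
u,v=proj((.593,.0635,.19),Rm,t,K).astype(int); rr=30
I=f['pixels'][v-rr:v+rr,u-rr:u+rr]; print('origin',u-rr,v-rr)
cv2.imwrite('pics/c4.png',cv2.resize(I,(600,600),interpolation=cv2.INTER_NEAREST))
E
```

```text
[0.59318267 0.06299337 0.21084228] 34.97414430815259 [ 0.27771545 -0.30479225 -1.7729981 ] -1.289034520936166
crank_hub [0.5917 0.0672 0.22  ] 0.92 [271.7 211.6]
crank_hub [ 0.4912 -0.0841  0.0175] 0.78 [354.9 261.9]
crank_hub [ 0.4962 -0.382   0.0039] 0.33 [442.6 209.8]
crank_grip [ 0.4147 -0.1086  0.0407] 0.94 [383.8 276. ]
crank_grip [0.6442 0.0979 0.2293] 0.77 [245.7 198.4]
crank_grip [0.5925 0.062  0.1624] 0.71 [276.2 226.4]
screw_tip [0.594  0.0654 0.181 ] 0.61 [273.7 221.6]
screw [0.5979 0.062  0.1621] 0.46 [275.  224.7]
screw [0.5915 0.0616 0.0391] 0.37 [281.1 256.1]
pred tip [274.7 221.2] hub bottom centre [273.9 214.8]
origin 244 189
```

View pics/c4.png

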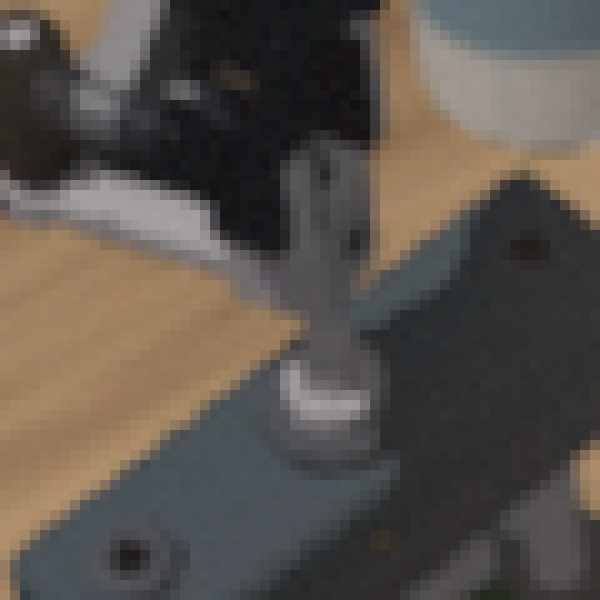

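```bash
python3 - <<'E'
from h import *
s,p,r=state()
a=np.radians(35); X=np.array([np.cos(a),np.sin(a)]); Y=np.array([-np.sin(a),np.cos(a)])
Q=[]
for i in range(6):
    f,Rm,t,K=cam('side'); w=cloud(f,Rm,t,K); Q.append(w)
w=np.nanmedian(np.array(Q),0)
d=w[...,:2]-p[:2]; lx=d@X; ly=d@Y
m=(abs(lx)<.03)&(abs(ly)<.03)&(w[...,2]>.16)&(w[...,2]<.24)
for v,u in np.argwhere(m):
    if 206<=v<=232: print(u,v,(lx[v,u]*1000).round(1),(ly[v,u]*1000).round(1),(w[v,u,2]*1000).round(),f['pixels'][v,u].mean().round())
E
```

```text
276 206 -6.7 -1.4 235.0 46.0
277 206 -8.8 -1.8 236.0 74.0
278 206 -10.1 -3.4 234.0 83.0
279 206 -12.0 -4.1 235.0 80.0
280 206 -13.3 -5.7 233.0 84.0
281 206 -13.7 -9.0 229.0 109.0
277 207 -9.8 0.4 236.0 77.0
278 207 -11.7 -0.3 236.0 82.0
279 207 -12.7 -2.4 234.0 78.0
280 207 -13.7 -4.6 231.0 80.0
281 207 -13.8 -8.3 227.0 108.0
277 208 -11.1 2.9 236.0 83.0
278 208 -12.5 1.5 235.0 81.0
279 208 -13.9 0.0 234.0 74.0
280 208 -13.7 -4.1 229.0 81.0
281 208 -14.1 -7.4 225.0 109.0
261 209 28.3 1.7 212.0 156.0
262 209 26.2 1.2 212.0 149.0
263 209 24.6 0.0 212.0 138.0
264 209 22.6 -0.8 212.0 110.0
277 209 -11.9 4.8 235.0 79.0
278 209 -13.5 3.6 235.0 76.0
279 209 -13.9 0.5 231.0 76.0
280 209 -13.7 -3.6 226.0 80.0
281 209 -13.6 -7.6 221.0 108.0
260 210 29.3 4.4 212.0 160.0
261 210 27.2 3.8 212.0 159.0
262 210 25.5 2.8 211.0 159.0
263 210 23.7 1.9 211.0 159.0
264 210 21.5 1.5 212.0 130.0
277 210 -13.2 7.4 236.0 76.0
278 210 -13.8 4.6 233.0 74.0
279 210 -13.9 1.1 229.0 71.0
280 210 -14.1 -2.4 224.0 71.0
281 210 -13.9 -6.6 219.0 107.0
259 211 29.8 7.7 212.0 162.0
260 211 27.9 7.0 212.0 163.0
261 211 
[... 5667 characters left out ...]
0
281 228 -12.2 0.2 163.0 78.0
282 228 -13.7 -1.4 161.0 58.0
273 229 2.8 8.4 162.0 137.0
274 229 0.8 7.7 162.0 155.0
275 229 -1.2 6.9 162.0 161.0
276 229 -3.2 6.2 162.0 155.0
277 229 -4.9 5.0 161.0 153.0
278 229 -7.9 5.7 164.0 159.0
279 229 -9.3 4.0 162.0 155.0
280 229 -10.9 2.6 161.0 123.0
281 229 -13.1 2.2 162.0 72.0
282 229 -14.5 0.5 160.0 55.0
274 230 -0.8 10.8 163.0 137.0
275 230 -2.6 9.7 163.0 143.0
276 230 -4.6 8.9 163.0 143.0
277 230 -5.9 7.1 161.0 141.0
278 230 -8.3 6.9 162.0 139.0
279 230 -10.3 6.1 162.0 121.0
280 230 -12.2 5.2 162.0 93.0
275 231 -3.1 11.0 161.0 111.0
276 231 -5.4 10.8 162.0 113.0
277 231 -7.3 9.9 162.0 105.0
278 231 -9.4 9.3 162.0 96.0
279 231 -10.6 7.3 160.0 77.0
```

Emit:
step_arm(
  steps=[
    [[-0.017, 0.035, 0], [0, 0, -0.9], 1],
    [[0, 0, 0.15], [0, 0, 0], 1],
    [[0, 0, 0.15], [0, 0, 0], 1],
    [[0, 0, 0.1], [0, 0, 0], 1],
    [[0, 0, 0.05], [0, 0, 0], 1],
    [[0, 0, 0], [0, 0, 0], 1],
  ],
)

```text
time_s: 8.68
tcp_pos: [0.5936, 0.0608, 0.1838]
tcp_rot: [0.0, 0.939, 0.345, -0.0]
wrist_force: [0.6, -0.5, -1.6]
opening: 0.022
finger_force: 39.4
```

Emit:
step_arm(
  steps=[
    [[0, 0, 0.05], [0, 0, 0], 1],
    [[0, 0, 0.04], [0, 0, 0], 1],
    [[0, 0, 0], [0, 0, 0], 1],
  ],
)

```text
time_s: 9.05
tcp_pos: [0.5937, 0.0609, 0.1786]
tcp_rot: [0.0, 0.939, 0.345, 0.0]
wrist_force: [1.5, -1.8, -3.0]
opening: 0.0218
finger_force: 39.3
```

Emit:
step_arm(
  steps=[
    [[0, 0, 0.05], [0, 0, 0], 1],
    [[0, 0, 0.05], [0, 0, 0], 1],
    [[0, 0, 0], [0, 0, 0], 1],
  ],
)

```text
time_s: 9.43
tcp_pos: [0.5935, 0.0609, 0.1724]
tcp_rot: [0.0, 0.939, 0.345, -0.0]
wrist_force: [1.5, -1.4, -3.9]
opening: 0.0223
finger_force: 39.3
```

Emit:
step_arm(
  steps=[
    [[0, 0, 0.04], [0, 0, 0], 1],
    [[0, 0, 0.03], [0, 0, 0], 1],
    [[0, 0, 0], [0, 0, 0], 1],
  ],
)

```text
time_s: 9.8
tcp_pos: [0.594, 0.0613, 0.1711]
tcp_rot: [0.001, 0.939, 0.345, 0.001]
wrist_force: [-3.9, -2.2, 16.9]
opening: 0.0221
finger_force: 42.0
```

Emit:
step_arm(
  steps=[
    [[0, 0, -0.03], [0, 0, 0], 0.6],
    [[0, 0, 0], [0, 0, 0], 0.3],
    [[0, 0, 0], [0, 0, 0], 0.2],
    [[0, 0, 0], [0, 0, 0], 0.2],
    [[0, 0, -0.4], [0, 0, 0], 0.2],
    [[0, 0, -0.6], [0, 0, 0], 0.2],
    [[0, 0, -0.3], [0, 0, 0], 0.2],
    [[0, 0, 0], [0, 0, 0], 0.2],
  ],
)

```text
time_s: 10.8
tcp_pos: [0.5942, 0.0613, 0.2494]
tcp_rot: [0.0, 0.939, 0.345, 0.001]
wrist_force: [-0.3, -0.3, 0.3]
opening: 0.0684
finger_force: 0.0
```

```bash
cat > m.py <<'E'
from h import *
s,p,r=state(); print(p,yaw(r),s['wrist_force'],s['opening'])
for n in('side','top'):
    W=[]
    for i in range(4): f,Rm,t,K=cam(n); W.append(cloud(f,Rm,t,K))
    w=np.nanmedian(np.array(W),0)
    for k in ('crank_hub','crank_grip'):
        for d in models.landmark_of(k,n)[:3]:
            if d['point'][2]>.1: print(n,k,np.round(d['point'],4),round(d['conf'],2))
    m=np.hypot(w[...,0]-.593,w[...,1]-.062)<.085
    for nm,lo,hi in(('hubtop',.190,.199),('griptop',.208,.218)):
        q=w[m&(w[...,2]>lo)&(w[...,2]<hi)]
        if len(q)>3: print(n,nm,len(q),np.round(np.median(q,0),4),cv2.minAreaRect((q[:,:2]*1000).astype(np.float32)))
    if n=='side':
        u,v=proj((.605,.08,.19),Rm,t,K).astype(int); rr=40
        cv2.imwrite('pics/c5.png',cv2.resize(f['pixels'][v-rr:v+rr,u-rr:u+rr],(600,600),interpolation=cv2.INTER_CUBIC))
E
python3 m.py
```

```text
[0.59422096 0.06130134 0.24939267] 40.36763399145126 [-0.32355252 -0.30271925  0.31490213] 0.0683624307336294
side crank_hub [0.5968 0.0619 0.1843] 0.71
side crank_grip [0.6452 0.1033 0.1875] 0.7
side hubtop 143 [0.5914 0.0655 0.195 ] ((612.3333129882812, 80.7161865234375), (79.17509460449219, 23.401622772216797), 40.153594970703125)
```

View pics/c5.png

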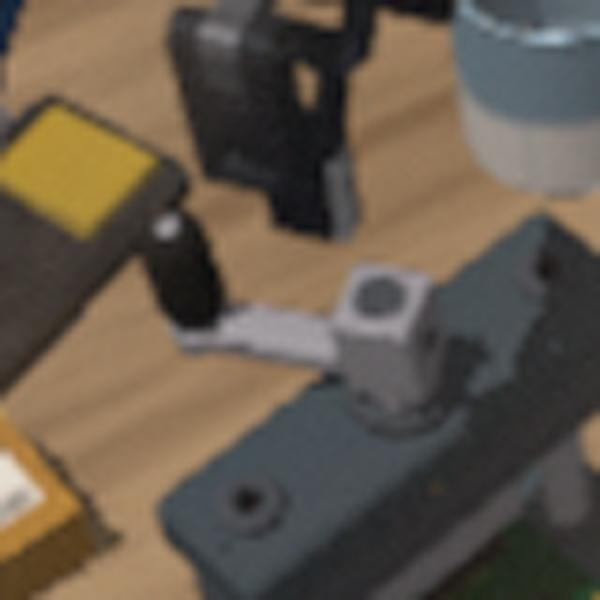

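Emit:
step_arm(
  steps=[
    [[0.5, 0, 0], [0, 0, 0], 0.2],
    [[0.5, 0, 0], [0, 0, 0], 0.2],
    [[0, 0, 0.3], [0, 0, 0], 0.2],
    [[0, 0, 0.5], [0, 0, 0], 0.2],
    [[0, 0, 0.37], [0, 0, 0], 0.2],
    [[0, 0, 0], [0, 0, 0], 0.4],
    [[0, 0, 0], [0, 0, 0], 0.7],
    [[0, 0, 0], [0, 0, 0], 0.9],
    [[0, 0, 0], [0, 0, 0], 1],
    [[0, 0, 0], [0, 0, 0], 1],
  ],
  newtons=30,
)

```text
time_s: 12.65
tcp_pos: [0.64, 0.1004, 0.179]
tcp_rot: [-0.0, 0.939, 0.345, 0.001]
wrist_force: [1.8, 1.3, 2.3]
opening: 0.0182
finger_force: 29.3
```

```bash
python3 m.py; python3 - <<'E'
from h import *
s,p,r=state();print(s['moment'],s['qpos'])
E
```

```text
[0.63997044 0.10039912 0.17895999] 40.37724208545762 [1.83945399 1.27941235 2.31408724] 0.018236280600820727
side crank_hub [0.5936 0.0634 0.181 ] 0.57
side crank_grip [0.6411 0.1002 0.188 ] 0.92
side hubtop 128 [0.5901 0.0636 0.1952] ((606.8177490234375, 75.417236328125), (64.20331573486328, 23.460784912109375), 40.42354965209961)
side griptop 48 [0.6238 0.1035 0.2125] ((629.8950805664062, 98.11653137207031), (16.11644172668457, 40.04012680053711), 28.542285919189453)
top crank_hub [0.5916 0.0641 0.1763] 0.48
top hubtop 37 [0.5979 0.0607 0.196 ] ((598.9094848632812, 60.39277648925781), (26.01071548461914, 12.975899696350098), 20.73720932006836)
[ 0.74727708 -0.82285821 -0.00534816] [ 0.03565039  0.58004818 -0.39318545  1.48232757  0.23448848  1.124474
 -1.26670126]
```

View pics/c5.png

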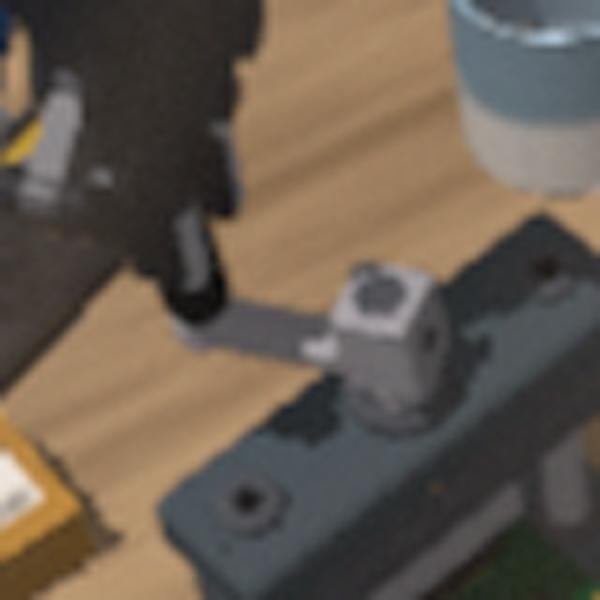

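Emit:
step_arm(
  steps=[
    [[-0.015, 0.174, 0], [0, 0, 0], 1],
    [[-0.045, 0.168, 0], [0, 0, 0], 1],
    [[-0.074, 0.158, 0], [0, 0, 0], 1],
    [[-0.1, 0.143, 0], [0, 0, 0], 1],
  ],
)

```text
time_s: 13.75
tcp_pos: [0.6541, 0.0601, 0.1783]
tcp_rot: [0.0, 0.939, 0.345, 0.0]
wrist_force: [2.5, 1.4, 4.3]
opening: 0.0177
finger_force: 29.7
```

Emit:
step_arm(
  steps=[
    [[-0.123, 0.123, 0], [0, 0, 0], 1],
    [[-0.143, 0.1, 0], [0, 0, 0], 1],
    [[-0.158, 0.074, 0], [0, 0, 0], 1],
    [[-0.168, 0.045, 0], [0, 0, 0], 1],
    [[-0.174, 0.015, 0], [0, 0, 0], 1],
  ],
)

```text
time_s: 14.38
tcp_pos: [0.6321, 0.0128, 0.1784]
tcp_rot: [0.001, 0.939, 0.344, -0.0]
wrist_force: [2.3, -1.1, 4.4]
opening: 0.0177
finger_force: 31.0
```

Emit:
step_arm(
  steps=[
    [[-0.174, -0.015, 0], [0, 0, 0], 1],
    [[-0.168, -0.045, 0], [0, 0, 0], 1],
    [[-0.158, -0.074, 0], [0, 0, 0], 1],
    [[-0.143, -0.1, 0], [0, 0, 0], 1],
    [[-0.123, -0.123, 0], [0, 0, 0], 1],
    [[-0.1, -0.143, 0], [0, 0, 0], 1],
    [[-0.074, -0.158, 0], [0, 0, 0], 1],
    [[-0.045, -0.168, 0], [0, 0, 0], 1],
    [[-0.015, -0.174, 0], [0, 0, 0], 1],
  ],
)

```text
time_s: 15.5
tcp_pos: [0.5443, 0.018, 0.1774]
tcp_rot: [0.001, 0.939, 0.344, -0.004]
wrist_force: [-5.3, -5.5, 8.1]
opening: 0.0176
finger_force: 31.9
```

Emit:
step_arm(
  steps=[
    [[0.015, -0.174, 0], [0, 0, 0], 1],
    [[0.045, -0.168, 0], [0, 0, 0], 1],
    [[0.074, -0.158, 0], [0, 0, 0], 1],
    [[0.1, -0.143, 0], [0, 0, 0], 1],
    [[0.123, -0.123, 0], [0, 0, 0], 1],
    [[0.143, -0.1, 0], [0, 0, 0], 1],
    [[0.158, -0.074, 0], [0, 0, 0], 1],
    [[0.168, -0.045, 0], [0, 0, 0], 1],
    [[0.174, -0.015, 0], [0, 0, 0], 1],
  ],
)

```text
time_s: 16.62
tcp_pos: [0.5518, 0.1081, 0.1782]
tcp_rot: [-0.001, 0.938, 0.346, -0.002]
wrist_force: [-3.7, 4.3, 9.9]
opening: 0.0176
finger_force: 34.2
```

```bash
python3 m.py; python3 - <<'E'
from h import *
s,p,r=state();print(s['moment'],s['qpos'],s['wrist_force'])
for d in models.landmark_of('ram','side')[:2]+models.landmark_of('connector','side')[:2]: print(d)
E
```

```text
[0.55177329 0.10811105 0.17820388] 40.477423304370234 [-3.74950114  4.27511468  9.8704766 ] 0.0175720613724809
side crank_hub [0.5937 0.0628 0.1816] 0.81
side crank_grip [0.5548 0.1102 0.1923] 0.86
side hubtop 92 [0.5837 0.0601 0.195 ] ((566.4276123046875, 83.93933868408203), (16.646589279174805, 86.30084228515625), 38.122802734375)
side griptop 44 [0.5383 0.1087 0.2118] ((542.0491943359375, 106.33787536621094), (14.711005210876465, 39.66970443725586), 27.519010543823242)
top crank_hub [0.592  0.0618 0.179 ] 0.64
top hubtop 48 [0.5913 0.063  0.1966] ((591.895263671875, 65.22029876708984), (22.093847274780273, 23.376314163208008), 46.4058723449707)
[1.14640051 0.8785145  0.0150283 ] [ 0.04525937  0.45752224 -0.42361113  1.71068084  0.21149842  1.02209092
 -1.31541381] [-4.75835664  6.00004514 10.01241463]
{'point': [0.5522, 0.2539, -0.001], 'conf': 0.4}
{'point': [0.4976, -0.3838, 0.0028], 'conf': 0.24}
{'point': [0.5935, 0.0632, 0.0421], 'conf': 0.53}
```

View pics/c5.png

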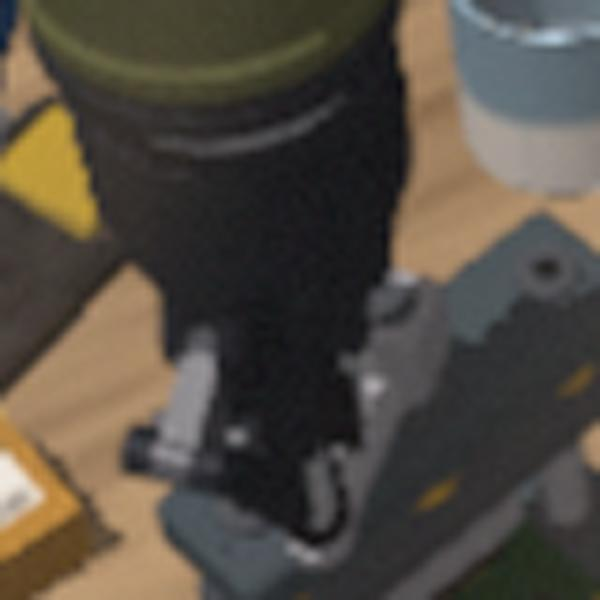

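Emit:
step_arm(
  steps=[
    [[0.18, -0.035, -0.01], [0, 0, 0], 1],
    [[0.175, 0.047, 0], [0, 0, 0], 1],
    [[0.164, 0.077, 0], [0, 0, 0], 1],
    [[0.149, 0.104, 0], [0, 0, 0], 1],
    [[0.128, 0.128, 0], [0, 0, 0], 1],
    [[0.104, 0.149, 0], [0, 0, 0], 1],
    [[0.077, 0.164, 0], [0, 0, 0], 1],
    [[0.047, 0.175, 0], [0, 0, 0], 1],
    [[0.016, 0.18, 0], [0, 0, 0], 1],
  ],
)

```text
time_s: 18.45
tcp_pos: [0.6407, 0.1009, 0.1783]
tcp_rot: [0.0, 0.939, 0.345, -0.001]
wrist_force: [-2.8, -1.8, 1.2]
opening: 0.0181
finger_force: 32.9
```

Emit:
step_arm(
  steps=[
    [[-0.016, 0.18, 0], [0, 0, 0], 1],
    [[-0.047, 0.175, 0], [0, 0, 0], 1],
    [[-0.077, 0.164, 0], [0, 0, 0], 1],
    [[-0.104, 0.149, 0], [0, 0, 0], 1],
    [[-0.128, 0.128, 0], [0, 0, 0], 1],
    [[-0.149, 0.104, 0], [0, 0, 0], 1],
    [[-0.164, 0.077, 0], [0, 0, 0], 1],
    [[-0.175, 0.047, 0], [0, 0, 0], 1],
    [[-0.18, 0.016, 0], [0, 0, 0], 1],
  ],
)

```text
time_s: 19.58
tcp_pos: [0.6337, 0.0153, 0.1793]
tcp_rot: [-0.001, 0.938, 0.346, 0.001]
wrist_force: [-2.2, 5.2, 2.9]
opening: 0.018
finger_force: 33.8
```

Emit:
step_arm(
  steps=[
    [[-0.19, -0.036, 0], [0, 0, 0], 1],
    [[-0.175, -0.047, 0], [0, 0, 0], 1],
    [[-0.164, -0.077, 0], [0, 0, 0], 1],
    [[-0.149, -0.104, 0], [0, 0, 0], 1],
    [[-0.128, -0.128, 0], [0, 0, 0], 1],
    [[-0.104, -0.149, 0], [0, 0, 0], 1],
    [[-0.077, -0.164, 0], [0, 0, 0], 1],
    [[-0.047, -0.175, 0], [0, 0, 0], 1],
    [[-0.016, -0.18, 0], [0, 0, 0], 1],
  ],
)

```text
time_s: 20.7
tcp_pos: [0.5436, 0.0219, 0.1786]
tcp_rot: [0.0, 0.939, 0.345, -0.0]
wrist_force: [0.7, -0.6, 2.0]
opening: 0.0181
finger_force: 33.4
```

Emit:
step_arm(
  steps=[
    [[0.016, -0.18, 0], [0, 0, 0], 1],
    [[0.047, -0.175, 0], [0, 0, 0], 1],
    [[0.077, -0.164, 0], [0, 0, 0], 1],
    [[0.104, -0.149, 0], [0, 0, 0], 1],
    [[0.128, -0.128, 0], [0, 0, 0], 1],
    [[0.149, -0.104, 0], [0, 0, 0], 1],
    [[0.164, -0.077, 0], [0, 0, 0], 1],
    [[0.175, -0.047, 0], [0, 0, 0], 1],
    [[0.18, -0.016, 0], [0, 0, 0], 1],
  ],
)

```text
time_s: 21.82
tcp_pos: [0.5524, 0.1092, 0.1787]
tcp_rot: [0.001, 0.939, 0.345, 0.0]
wrist_force: [3.5, -5.2, 2.5]
opening: 0.0177
finger_force: 34.8
```

Emit:
step_arm(
  steps=[
    [[0.177, 0.045, 0], [0, 0, 0], 1],
    [[0.171, 0.046, 0], [0, 0, 0], 1],
    [[0.161, 0.075, 0], [0, 0, 0], 1],
    [[0.146, 0.102, 0], [0, 0, 0], 1],
    [[0.125, 0.125, 0], [0, 0, 0], 1],
    [[0.102, 0.146, 0], [0, 0, 0], 1],
    [[0.075, 0.161, 0], [0, 0, 0], 1],
    [[0.046, 0.171, 0], [0, 0, 0], 1],
    [[0.015, 0.177, 0], [0, 0, 0], 1],
  ],
)

```text
time_s: 22.95
tcp_pos: [0.6395, 0.101, 0.1788]
tcp_rot: [-0.0, 0.939, 0.345, 0.0]
wrist_force: [-0.4, 1.5, 3.4]
opening: 0.0178
finger_force: 34.3
```

Emit:
step_arm(
  steps=[
    [[-0.015, 0.177, 0], [0, 0, 0], 1],
    [[-0.046, 0.171, 0], [0, 0, 0], 1],
    [[-0.075, 0.161, 0], [0, 0, 0], 1],
    [[-0.102, 0.146, 0], [0, 0, 0], 1],
    [[-0.125, 0.125, 0], [0, 0, 0], 1],
  ],
)

```text
time_s: 23.58
tcp_pos: [0.6526, 0.0511, 0.1791]
tcp_rot: [-0.0, 0.939, 0.345, 0.0]
wrist_force: [0.4, 2.2, 6.1]
opening: 0.0179
finger_force: 34.7
```

```bash
cat > t.py <<'E'
from h import *
s,p,r=state(); C=np.array([.592,.0605]); d=p[:2]-C; F=np.array(s['wrist_force']); o=d/np.linalg.norm(d); th=np.degrees(np.arctan2(d[1],d[0]))
print(p,'r',np.hypot(*d),'phi',(40.4-th)%360,'out',F[:2]@o,'cw',F[:2]@[o[1],-o[0]],'z',F[2],s['time_s'])
for n in('side','top'):
    grab_frame(n)
    for k in('ram','connector'):
        for q in models.landmark_of(k,n)[:2]:
            if abs(q['point'][0]-.593)<.02: print(n,k,np.round(q['point'],4),round(q['conf'],2))
E
python3 t.py
```

```text
[0.65257724 0.05113156 0.17914465] r 0.061297387922442624 phi 49.191302768069384 out 0.04640100036800411 cw -2.264915056927742 z 6.1256834722756 23.575
side ram [0.5932 0.0626 0.053 ] 0.77
```

Emit:
step_arm(
  steps=[
    [[-0.146, 0.102, 0], [0, 0, 0], 1],
    [[-0.161, 0.075, 0], [0, 0, 0], 1],
    [[-0.171, 0.046, 0], [0, 0, 0], 1],
    [[-0.177, 0.015, 0], [0, 0, 0], 1],
  ],
)

```text
time_s: 24.38
tcp_pos: [0.6317, 0.0145, 0.179]
tcp_rot: [0.0, 0.939, 0.345, 0.0]
wrist_force: [1.5, 2.0, 3.5]
opening: 0.0176
finger_force: 35.8
```

Emit:
step_arm(
  steps=[
    [[-0.177, -0.015, 0], [0, 0, 0], 1],
    [[-0.171, -0.046, 0], [0, 0, 0], 1],
    [[-0.161, -0.075, 0], [0, 0, 0], 1],
    [[-0.146, -0.102, 0], [0, 0, 0], 1],
  ],
)

```text
time_s: 24.88
tcp_pos: [0.5919, -0.0004, 0.1787]
tcp_rot: [0.0, 0.939, 0.345, -0.0]
wrist_force: [1.8, -1.5, 3.5]
opening: 0.0182
finger_force: 35.6
```

```bash
python3 t.py
```

```text
[ 5.91891632e-01 -4.22713868e-04  1.78664497e-01] r 0.060922810247976265 phi 130.50191594853396 out 1.5018604417157913 cw -1.7732967296061704 z 3.457840149054402 24.875
side ram [0.5941 0.0655 0.0496] 0.73
side ram [0.5973 0.0027 0.1892] 0.6
```

```bash
cat > ram.py <<'E'
from h import *
W=[]
for i in range(6): f,Rm,t,K=cam('side'); W.append(cloud(f,Rm,t,K))
w=np.nanmedian(np.array(W),0)
a=np.radians(11.8); d=w[...,:2]-np.array([.590,.0612]); lx=d@[np.cos(a),np.sin(a)]; ly=d@[-np.sin(a),np.cos(a)]
m=(abs(ly)<.027)&(lx<.0)&(lx>-.03)&(w[...,2]>.025)&(w[...,2]<.14)
for u in range(265,300,3):
    print(u,[(v,round(lx[v,u]*1e3),round(ly[v,u]*1e3),round(w[v,u,2]*1e3,1)) for v in range(400) if m[v,u]])
E
python3 ram.py
```

```text
265 []
268 []
271 []
274 [(250, -2, 19, np.float64(92.9)), (251, -3, 20, np.float64(91.9)), (252, -6, 22, np.float64(92.9)), (253, -8, 24, np.float64(92.5)), (254, -10, 26, np.float64(92.5)), (264, -1, 25, np.float64(36.3)), (265, 0, 25, np.float64(30.5))]
277 [(246, -23, 23, np.float64(137.5)), (247, -23, 23, np.float64(134.0)), (248, -4, 11, np.float64(94.5)), (249, -5, 13, np.float64(93.3)), (250, -7, 14, np.float64(92.7)), (251, -8, 16, np.float64(92.2)), (252, -11, 18, np.float64(92.6)), (253, -13, 20, np.float64(93.7)), (254, -15, 21, np.float64(93.3)), (255, -16, 23, np.float64(92.5)), (256, -17, 24, np.float64(90.9)), (257, -18, 25, np.float64(89.1)), (258, -19, 26, np.float64(85.9)), (259, -19, 26, np.float64(81.8)), (260, -13, 23, np.float64(65.8)), (261, -13, 23, np.float64(62.0)), (262, -12, 23, np.float64(57.2)), (263, -13, 24, np.float64(54.2)), (264, -13, 24, np.float64(49.8)), (265, -5, 20, np.float64(30.0)), (266, -8, 22, np.float64(31.9)), (267, -10, 24, np.float64(31.3)), (268, -12, 26, np.float64(31.0))]
280 [(243, -22, 14, np.float64(138.6)), (244, -22, 14, np.fl
[... 4586 characters left out ...]
-13, -22, np.float64(48.8)), (254, -8, -25, np.float64(30.4)), (255, -10, -23, np.float64(30.5)), (256, -13, -21, np.float64(30.7)), (257, -14, -20, np.float64(30.2)), (258, -17, -18, np.float64(30.5)), (259, -18, -16, np.float64(29.8)), (260, -21, -14, np.float64(31.0)), (261, -22, -12, np.float64(30.0)), (262, -24, -11, np.float64(29.4)), (263, -27, -8, np.float64(32.0)), (264, -29, -6, np.float64(31.8))]
295 [(256, -18, -26, np.float64(30.9)), (257, -19, -25, np.float64(30.0)), (258, -22, -23, np.float64(30.7)), (259, -25, -20, np.float64(33.4)), (260, -26, -19, np.float64(31.5)), (261, -27, -18, np.float64(29.4)), (262, -29, -16, np.float64(30.0))]
298 [(259, -30, -25, np.float64(32.3))]
```

Emit:
step_arm(
  steps=[
    [[-0.125, -0.125, 0], [0, 0, 0], 1],
    [[-0.102, -0.146, 0], [0, 0, 0], 1],
    [[-0.075, -0.161, 0], [0, 0, 0], 1],
    [[-0.046, -0.171, 0], [0, 0, 0], 1],
    [[-0.015, -0.177, 0], [0, 0, 0], 1],
  ],
)

```text
time_s: 26.1
tcp_pos: [0.5446, 0.0216, 0.1785]
tcp_rot: [0.0, 0.939, 0.345, -0.001]
wrist_force: [-0.7, -3.6, 5.8]
opening: 0.0181
finger_force: 35.8
```

```bash
sed -i '/^for n in/,$d' t.py; python3 t.py
```

```text
[0.54463739 0.02162086 0.17846087] r 0.06127645400495361 phi 181.0180234693782 out 2.835915255556108 cw -2.3600846641326783 z 5.807431856323536 26.1
```

Emit:
step_arm(
  steps=[
    [[0.015, -0.177, 0], [0, 0, 0], 1],
    [[0.046, -0.171, 0], [0, 0, 0], 1],
    [[0.075, -0.161, 0], [0, 0, 0], 1],
    [[0.102, -0.146, 0], [0, 0, 0], 1],
  ],
)

```text
time_s: 26.6
tcp_pos: [0.5305, 0.062, 0.1788]
tcp_rot: [-0.0, 0.938, 0.345, -0.0]
wrist_force: [0.5, -3.8, 6.4]
opening: 0.018
finger_force: 35.9
```

```bash
python3 t.py
```

```text
[0.53052013 0.06202713 0.1788258 ] r 0.061498830576024045 phi 221.82290323348005 out -0.5477348851198736 cw -3.7972367949326156 z 6.39993076937866 26.6
```

Emit:
step_arm(
  steps=[
    [[0.125, -0.125, 0], [0, 0, 0], 1],
    [[0.146, -0.102, 0], [0, 0, 0], 1],
    [[0.161, -0.075, 0], [0, 0, 0], 1],
  ],
)

```text
time_s: 26.98
tcp_pos: [0.5396, 0.0926, 0.1793]
tcp_rot: [0.0, 0.938, 0.345, 0.001]
wrist_force: [2.2, -5.1, 7.2]
opening: 0.018
finger_force: 36.1
```

```bash
python3 t.py
```

```text
[0.53958095 0.09257018 0.17926073] r 0.06145122152807226 phi 251.85845618004385 out -4.497488850371102 cw -3.1705662309796976 z 7.162199799488512 26.975
```

Emit:
step_arm(
  steps=[
    [[0.175, -0.03, 0], [0, 0, 0], 1],
    [[0.177, 0, 0], [0, 0, 0], 1],
    [[0.177, 0.015, 0], [0, 0, 0], 1],
    [[0.171, 0.046, 0], [0, 0, 0], 1],
    [[0.161, 0.075, 0], [0, 0, 0], 1],
  ],
)

```text
time_s: 27.6
tcp_pos: [0.5825, 0.1218, 0.1784]
tcp_rot: [-0.001, 0.938, 0.346, -0.0]
wrist_force: [-2.5, 1.1, 3.5]
opening: 0.018
finger_force: 36.8
```

```bash
python3 t.py; cat > ram.py <<'E'
from h import *
W=[]
for i in range(6): f,Rm,t,K=cam('side'); W.append(cloud(f,Rm,t,K))
w=np.nanmedian(np.array(W),0)
a=np.radians(11.8); d=w[...,:2]-np.array([.590,.0612]); lx=d@[np.cos(a),np.sin(a)]; ly=d@[-np.sin(a),np.cos(a)]
z=w[...,2]
q=(abs(ly)<.026)&(lx<-.0125)&(lx>-.0165)
print('flange',z[q&(z>.075)&(z<.11)].mean(), 'board',z[q&(z>.027)&(z<.034)].mean())
n=(abs(ly)<.026)&(lx<-.011)&(lx>-.0145)&(z>.036)&(z<.07)
print('nose lowest',np.sort(z[n])[:6])
E
python3 ram.py
```

```text
[0.58246466 0.1218425  0.17842898] r 0.06207918688637344 phi 301.5644099615309 out 1.4303301873856853 cw -2.3081189066389984 z 3.521627420232578 27.6
flange 0.08892397873753893 board 0.030698081983087367
nose lowest [0.04346253 0.0450504  0.04525098 0.04534601 0.04570356 0.04576353]
```

Emit:
step_arm(
  steps=[
    [[0.142, 0.107, 0], [0, 0, 0], 1],
    [[0.121, 0.13, 0], [0, 0, 0], 1],
  ],
)

```text
time_s: 28.15
tcp_pos: [0.6035, 0.1211, 0.1788]
tcp_rot: [-0.001, 0.938, 0.346, 0.0]
wrist_force: [-2.8, 5.0, 3.6]
opening: 0.0179
finger_force: 36.7
```

```bash
python3 t.py
```

```text
[0.60347387 0.12106527 0.17884456] r 0.061642536575106946 phi 321.1273508674013 out 4.345994751779686 cw -3.697945723294028 z 3.618300182384343 28.15
```

Emit:
step_arm(
  steps=[
    [[0.049, 0.075, 0], [0, 0, 0], 1],
    [[0.048, 0.075, 0], [0, 0, 0], 1],
  ],
)

```text
time_s: 28.4
tcp_pos: [0.6133, 0.1185, 0.1787]
tcp_rot: [-0.001, 0.938, 0.346, -0.0]
wrist_force: [-4.3, 7.5, 2.7]
opening: 0.0177
finger_force: 36.7
```

```bash
python3 t.py
```

```text
[0.61331101 0.11845017 0.17869241] r 0.06174448598743328 phi 330.5908556105452 out 5.596225204022007 cw -6.636681580887148 z 2.7031405805162545 28.4
```

Emit:
step_arm(
  steps=[
    [[0.035, 0.081, 0], [0, 0, 0], 1],
    [[0.034, 0.082, 0], [0, 0, 0], 1],
  ],
)

```text
time_s: 28.65
tcp_pos: [0.6223, 0.1143, 0.1786]
tcp_rot: [-0.002, 0.938, 0.346, -0.001]
wrist_force: [-4.4, 6.9, 3.7]
opening: 0.0181
finger_force: 36.8
```

```bash
python3 t.py; python3 ram.py
```

```text
[0.62226866 0.11427196 0.17862558] r 0.06170587558823765 phi 339.7755008216152 out 3.8481175657761173 cw -7.242823416851843 z 3.691769209918477 28.65
flange 0.0882331104787705 board 0.03061050800199606
nose lowest [0.04332351 0.04354159 0.04461972 0.04464956 0.04486458 0.0449293 ]
```

Emit:
step_arm(
  steps=[
    [[0, 0, 0], [0, 0, 0], 1],
  ],
)

```text
time_s: 29.08
tcp_pos: [0.6226, 0.114, 0.1787]
tcp_rot: [-0.001, 0.938, 0.346, -0.0]
wrist_force: [-2.6, 6.4, 3.8]
opening: 0.018
finger_force: 36.8
```

```bash
python3 t.py; python3 - <<'E'
from h import *
for n in('side','top'):
    for i in range(2):
        grab_frame(n)
        for k in('ram','connector','crank_hub'):
            for q in models.landmark_of(k,n)[:2]:
                if abs(q['point'][0]-.593)<.02: print(n,k,np.round(q['point'],4),round(q['conf'],2))
f,Rm,t,K=cam('side')
u,v=proj((.585,.07,.1),Rm,t,K).astype(int); rr=40
cv2.imwrite('pics/c6.png',cv2.resize(f['pixels'][v-rr:v+rr,u-rr:u+rr],(600,600),interpolation=cv2.INTER_CUBIC))
E
```

```text
[0.62257128 0.11396026 0.17873835] r 0.061584110430613036 phi 340.1631020765122 out 4.239015862604898 cw -5.3870203063270665 z 3.7588830630866186 29.075
side ram [0.5963 0.0671 0.0433] 0.95
side crank_hub [0.5946 0.0612 0.1818] 0.9
side ram [0.5924 0.0647 0.0422] 0.59
side crank_hub [0.5914 0.0627 0.1811] 0.98
top crank_hub [0.5925 0.0619 0.1794] 0.57
top crank_hub [0.5944 0.0628 0.1749] 0.45
```

View pics/c6.png

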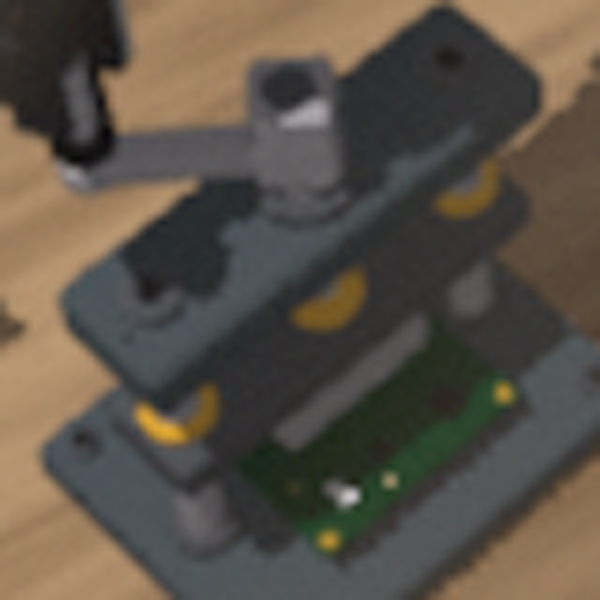

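Emit:
step_arm(
  steps=[
    [[0, 0, 0], [0, 0, 0], 1],
    [[0, 0, 0], [0, 0, 0], 1],
  ],
)

```text
time_s: 30.18
tcp_pos: [0.6226, 0.114, 0.1787]
tcp_rot: [-0.001, 0.938, 0.346, -0.0]
wrist_force: [-3.1, 6.5, 3.5]
opening: 0.0179
finger_force: 36.8
```

```bash
python3 t.py;python3 t.py; python3 t.py; python3 ram.py
```

```text
[0.62257558 0.11395659 0.17873094] r 0.06158305967945617 phi 340.1682737760611 out 4.158960666025363 cw -5.909019419684927 z 3.511356939318715 30.175
[0.62257558 0.11395659 0.17873094] r 0.06158305967945617 phi 340.1682737760611 out 4.158960666025363 cw -5.909019419684927 z 3.511356939318715 30.175
[0.62257558 0.11395659 0.17873094] r 0.06158305967945617 phi 340.1682737760611 out 4.158960666025363 cw -5.909019419684927 z 3.511356939318715 30.175
flange 0.08793740421412857 board 0.030503292033239267
nose lowest [0.0430729  0.04365391 0.04421162 0.04450241 0.04463604 0.04522145]
```

Emit:
step_arm(
  steps=[
    [[0.009, 0.024, 0], [0, 0, 0], 1],
    [[0, 0, 0], [0, 0, 0], 1],
    [[0, 0, 0], [0, 0, 0], 1],
  ],
)

```text
time_s: 30.85
tcp_pos: [0.6235, 0.1135, 0.1786]
tcp_rot: [-0.002, 0.938, 0.346, -0.0]
wrist_force: [-4.3, 6.7, 3.7]
opening: 0.0178
finger_force: 36.8
```

```bash
python3 t.py
```

```text
[0.62351994 0.11348948 0.17863182] r 0.06165542528742125 phi 341.14561825417184 out 3.5098988108101854 cw -7.113369566231773 z 3.7423695500372247 30.85
```

Emit:
step_arm(
  steps=[
    [[-0.072, -0.162, 0], [0, 0, 0], 1],
    [[-0.099, -0.147, 0], [0, 0, 0], 1],
    [[-0.124, -0.128, 0], [0, 0, 0], 1],
    [[-0.144, -0.105, 0], [0, 0, 0], 1],
    [[-0.16, -0.078, 0], [0, 0, 0], 1],
    [[-0.171, -0.049, 0], [0, 0, 0], 1],
    [[-0.177, -0.019, 0], [0, 0, 0], 1],
  ],
)

```text
time_s: 31.72
tcp_pos: [0.5541, 0.1077, 0.1792]
tcp_rot: [-0.001, 0.938, 0.346, 0.001]
wrist_force: [-2.7, 5.0, 6.3]
opening: 0.0178
finger_force: 37.0
```

```bash
python3 t.py; python3 ram.py
```

```text
[0.55406314 0.10773989 0.17922693] r 0.06058723536748884 phi 271.6331532506708 out 5.596433016529928 cw 1.0600981491292853 z 6.305727348368565 31.725
flange 0.08937657472607821 board 0.03049477236281044
nose lowest [0.04366184 0.04415507 0.04442247 0.04486839 0.04514098 0.04553715]
```

Emit:
step_arm(
  steps=[
    [[-0.177, 0.012, 0], [0, 0, 0], 1],
    [[-0.173, 0.043, 0], [0, 0, 0], 1],
    [[-0.162, 0.072, 0], [0, 0, 0], 1],
    [[-0.147, 0.099, 0], [0, 0, 0], 1],
    [[-0.128, 0.124, 0], [0, 0, 0], 1],
    [[-0.105, 0.144, 0], [0, 0, 0], 1],
  ],
)

```text
time_s: 32.78
tcp_pos: [0.5327, 0.0473, 0.1785]
tcp_rot: [0.0, 0.939, 0.345, -0.001]
wrist_force: [-2.1, 0.2, 1.6]
opening: 0.0178
finger_force: 36.7
```

Emit:
step_arm(
  steps=[
    [[-0.078, 0.16, 0], [0, 0, 0], 1],
    [[-0.049, 0.171, 0], [0, 0, 0], 1],
    [[-0.019, 0.177, 0], [0, 0, 0], 1],
    [[0.012, 0.177, 0], [0, 0, 0], 1],
    [[0.043, 0.173, 0], [0, 0, 0], 1],
    [[0.072, 0.162, 0], [0, 0, 0], 1],
  ],
)

```text
time_s: 33.52
tcp_pos: [0.5731, 0.0024, 0.1787]
tcp_rot: [-0.001, 0.938, 0.346, 0.001]
wrist_force: [1.0, 7.4, -0.2]
opening: 0.018
finger_force: 36.4
```

```bash
python3 t.py; python3 ram.py
```

```text
[0.57308573 0.00243491 0.17868679] r 0.06106802619323615 phi 148.44263651201672 out -7.360112470109585 cw 1.3396086162419747 z -0.23312261085297947 33.525
flange 0.09165799116723852 board 0.03061179501387123
nose lowest [0.04744491 0.04749858 0.04789138 0.04792578 0.04848686 0.04856042]
```

Emit:
step_arm(
  steps=[
    [[0.028, -0.018, 0], [0, 0, 0], 1],
    [[0, 0, 0], [0, 0, 0], 0.7],
    [[0, 0, 0], [0, 0, 0], 0.5],
    [[0, 0, 0], [0, 0, 0], 0.4],
    [[0, 0, 0], [0, 0, 0], 0.4],
    [[0, 0, -0.3], [0, 0, 0], 0.4],
    [[0, 0, -0.6], [0, 0, 0], 0.4],
    [[0, 0, -0.8], [0, 0, 0], 0.4],
    [[0, 0, -0.3], [0, 0, 0], 0.4],
    [[0, 0, 0], [0, 0, 0], 0.4],
  ],
)

```text
time_s: 35.08
tcp_pos: [0.5732, 0.0033, 0.3]
tcp_rot: [0.001, 0.939, 0.345, 0.001]
wrist_force: [1.0, -0.8, -0.5]
opening: 0.0508
finger_force: 0.0
```

```bash
python3 ram.py; python3 m.py
```

```text
flange 0.09168411789596449 board 0.03081770351200085
nose lowest [0.04646217 0.04706367 0.04709495 0.04723598 0.04723809 0.04827059]
[0.57216284 0.00311929 0.29753385] 40.369071814696206 [-0.12911018 -0.93332837 -0.15945983] 0.051064703922984823
side crank_hub [0.594  0.0615 0.1806] 0.66
side hubtop 138 [0.5858 0.0588 0.1947] ((581.6283569335938, 33.881107330322266), (79.010498046875, 24.179149627685547), 72.42557525634766)
side griptop 41 [0.5717 0.0031 0.2093] ((572.0039672851562, 3.5785226821899414), (14.41351318359375, 15.210490226745605), 8.204118728637695)
```

View pics/c5.png

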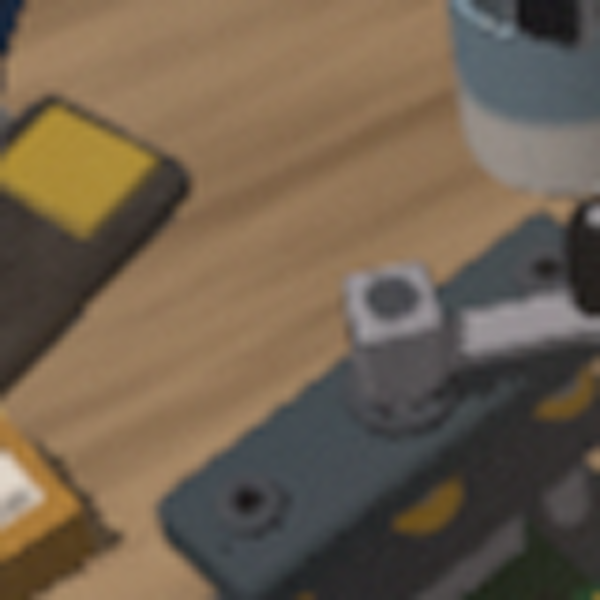

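The crank is still fully down on the screw (hub at about pixel (393,330) in the crop). The ram is about 3.7 mm above its pressed position, and the gripper is clear.

```bash
python3 -c "
from station import workorder; print(workorder.finish_job())"
```

```text
the job is handed in; nothing more can be done
None
```

I pressed the connector home (about 270 N, estimated from the handle force), wound the ram back about 3.7 mm, left the crank fitted on the screw and handed the job in; no verdict came back.

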